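Seat a 2x4 in the corner of a drilling jig

ROBOT

A 6-joint arm with a two-finger parallel gripper is mounted at the origin on the work surface. World frame = base frame: x ahead of the robot, y to its left, z up, the work surface at z = 0. Lengths are in m, angles in rad, forces in N, time in s.
With the tool pointing down it reaches from about 0.35 to 0.925 m from the base axis. Payload 6.4 kg.
Tool frame: the origin (TCP) lies between the finger pads; the fingertips stand 8 mm ahead of it and the grasp point (between the pads) lies 11 mm behind it; z points along the fingers, y is the line along which they close (so a half turn about z gives the same grasp; the last joint's range is limited). The gripper opens to 94 mm and grips with 3 to 60 N. Pads are 16 mm wide; open, the fingers measure 119 mm over their backs; the gripper's body (75 mm by 177 mm) begins 78 mm behind the grasp point.
Start: joints at [-1.276, 0.245, 1.558, -0, 1.339, -0.174], TCP at [0.294, -0.58, 0.213] pointing down, gripper open.
Joint ranges: [-3.13, 3.13], [-1.02, 2.26], [0.13, 2.54], [-0.95, 4.09], [0.21, 2.88], [-2.74, 2.74]. Speed limits (rad/s): [2.57, 2.57, 3.14, 3.14, 3.14, 3.14].

INTERFACE

Orientations are given as a unit quaternion [w, x, y, z].
In Python, from workcell import arm, vision gives the robot as it stands.
- The arm moves only by the tool servo_tool, never from a script. Its argument "increments" is one flat list of numbers, 7 for each row, row after row: the shift along the tool's x, y, z in m, then the turn, a rotation vector about the tool's x, y, z in degrees, then the finger opening in m, from 0 to 0.094. A call has 1 to 20 rows; each row shifts and turns the commanded pose from where the row before left it, along the tool's axes as they then stand; what a row does not reach is not made up. A row lasts 1/10 s, in which the tool goes at most 50 mm and 8.59 degrees, less where a joint would pass 70% of its speed; a pose out of reach is approached as far as the arm can. A call is refused whole if a number of a shift passes 0.05 or a number of a turn 8.59, either way. A call with a gripper value outside its range is refused whole. The fingers move at their own pace and stop on an object; "squeeze" is the grip in N (left out, the last holds). Time passes only in rows, so rows that do not move let the fingers close. It gives the time, the measured TCP pose, the force, the opening and the grip force at its end, in the units of the state.
- arm.state(): the state, without advancing time (a new reading comes with each control period).
- vision.get_image(name): name is "side" or "top" or "wrist"; returns a dict with "img" (400x640x3 uint8, red, green, blue), "camera_matrix" (3x3 intrinsics, pixels), "camera_from_world" (4x4, takes a point from world to camera coordinates); the wrist camera has in their place "hand_eye" (4x4, takes a point from camera to tool coordinates, whose origin is the TCP and whose axes are the flange's). Camera axes: x right, y up, looking along -z (the intrinsics and any distortion apply to the point x, -y, -z); pixel columns grow to the right and rows downward; lengths in m; the calibration is good to about 2 mm. The wrist camera is an equidistant fisheye: a pixel r from the principal point sees the ray r / f radians off the axis. A picture is of the moment at which its call begins: read the wrist's pose just before it. There is no depth.
- arm.job_done(): hands the job in; it is judged then, once.
The state is a dict: "t": time; "qpos": joint angles; "qvel": joint speeds; "joint_torque": joint torques, N m; "eef_pos": TCP position; "ee_rot": TCP orientation; "force": force on the tool from outside, world axes, zero at the start; "torque": the same for the moment, N m; "width": finger opening in m; "grip_force": force on a finger pad.
Only numpy, scipy, OpenCV 4.12 (cv2) and the standard library are available. Lean on these libraries where they do the work, as an engineer would, in place of code of your own. Each camera call takes 0.05 s, during which the arm holds its last target. There are 200 camera calls.

TASK

Load the short 2x4 board into the drilling jig: slide it over the white base until its long far side lies flush along the dark wooden fence and its end is tight against the stop block, square in the corner with no gap left at either. Keep it flat on the base without lifting it, leave it lying there, and do not disturb the other things on the bench.

Things in the scene. Friction and masses are not known exactly. Their poses are not given: they have to be found in the camera images.
- jig: Drilling jig screwed to the bench: white base 300 (x) x 500 (y) x 18 mm thick, with a dark wooden fence 35 mm thick along its far side, top 48 mm above the bench. Origin: centre of the base's underside, on the bench. x points square to the fence, away from the robot; y runs along the fence, to the left. Fence's inner face: plane x = +110 mm; base top: z = 18 mm.
- stop: Dark wooden stop block fixed on the left (+y) half of the base, butting on the fence; its place along it varies. 100 (x) x 40 (y) x 30 mm high, black wing nut on top (to 43 mm). Origin: centre of its underside, on the base top; axes parallel to the jig's. The board's end must meet its right face, plane y = -20 mm, square to the fence.
- board: Loose pine 2x4, 89 (x) x 200 (y) x 38 mm high, 0.25 to 0.5 kg, flat and askew on the white base, two pencil crosses on top. Origin: centre of its underside; y along its length, within 0.4 rad of the jig's y at the start. Its +x long side goes to the fence, its +y end to the stop. Slides with ordinary friction, 1 to 4 N.
- tin: Bystander: white paint tin, 100 mm across, 110 mm high, on the bench left or right of the jig; origin at the centre of its underside.
- jar: Bystander: glass jar with a dark lid, 70 mm across, 90 mm high, on the bench left or right of the jig; origin at the centre of its underside.
- tape: Bystander: black tape measure 70 x 40 x 60 mm high, on the bench left or right of the jig; origin at the centre of its underside.

How it is judged:
By the outcome, as a careful person would: the job done as asked, in the order asked, and still so for the second after the job is handed in, with the robot touching nothing.
It also fails if it takes over 61 s, if anything falls off the work surface, if the arm or the gripper's body presses on something with over 40 N, if the wrist force passes 120 N, or if a joint passes its speed limit or range.

## Working session

There is one attempt and no reset: what is moved stays moved. The work goes in short steps, Python scripts to look and compute and a tool call to move; the robot and the scene stay as the last step left them, time stands still between calls to the robot, and variables do not carry over. Pictures are saved under pics/ and viewed, at most 10 in all, crops included, and the job is handed in when it is done.

Besides the shell and the picture viewer there is one more tool, called by a JSON object that holds its "op" and its "data". servo_tool: Moves the arm, as the interface text tells. Its arguments: {"type":"object","properties":{"increments":{"type":"array"},"squeeze":{"type":"number"}},"required":["increments"]}

```bash
mkdir -p pics; cat > h.py <<'E'
import numpy as np, cv2, json
from workcell import arm, vision
def grab(n):
    d=vision.get_image(n); return d['img'],np.array(d['camera_matrix']),np.array(d['camera_from_world']) if 'camera_from_world' in d else np.array(d['hand_eye'])
def cast(K,T,px,z):
    px=np.atleast_2d(np.array(px,float)); n=np.c_[px,np.ones(len(px))]@np.linalg.inv(K).T
    d=np.c_[n[:,0],-n[:,1],-n[:,2]]@T[:3,:3]; c=-T[:3,:3].T@T[:3,3]
    return c+d*((z-c[2])/d[:,2])[:,None]
E
python3 - <<'E'
from h import *
for n in('top','side'):
    i,K,T=grab(n); cv2.imwrite(f'pics/{n}0.png',i[:,:,::-1]); print(n,K.tolist(),np.round(-T[:3,:3].T@T[:3,3],3))
s=arm.state(); print(s['eef_pos'],s['ee_rot'],s['force'],s['t'])
E
```

```text
top [[517.2509086500046, 0.0, 308.4245566561408], [0.0, 517.2509086500046, 216.8531697364203], [0.0, 0.0, 1.0]] [0.396 0.008 1.744]
side [[513.8614615023, 0.0, 328.4030905446056], [0.0, 513.8614615023, 200.88758732305723], [0.0, 0.0, 1.0]] [0.168 1.096 1.377]
[ 0.29353287 -0.57937755  0.21248466] [-8.23470411e-04  9.72658539e-01  2.32238426e-01 -4.19036720e-05] [-0.8041066   0.34376968 -0.92738169] 0.1
```

View pics/top0.png

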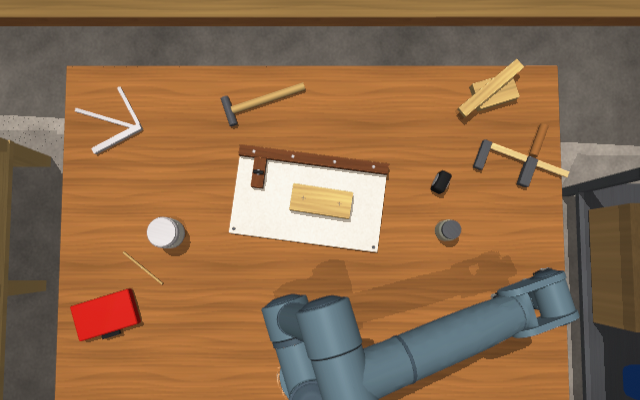

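View pics/side0.png

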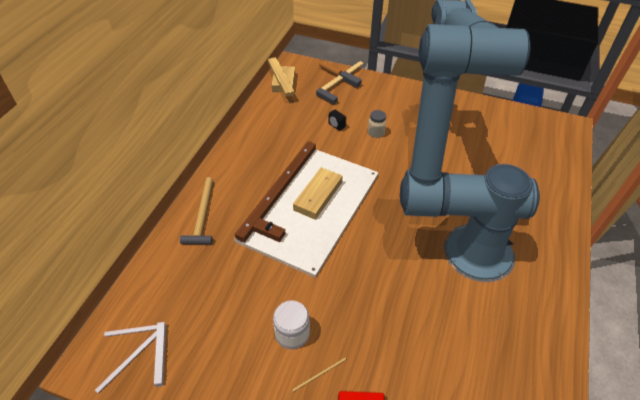

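The top view shows the jig with base corners at about (240,150), (230,234), (377,251) and (387,172). The stop is near (259,172), and the board spans (290..353, 184..220). The tin is at (166,233), the jar at (448,231) and the tape at (441,182), all clear of the jig. The side view shows the same layout.

```bash
cat > m.py <<'E'
from h import *
def line(p):
    vx,vy,x,y=cv2.fitLine(np.float32(p),cv2.DIST_HUBER,0,.01,.01).ravel(); return np.array([x,y]),np.array([vx,vy])
def measure(show=False):
    i,K,T=grab('top'); s=4
    I=cv2.resize(i[120:270,215:405],None,fx=s,fy=s,interpolation=cv2.INTER_CUBIC)
    up=lambda p:(np.asarray(p,float)+.5)/s-.5+[215,120]
    h=cv2.cvtColor(I,cv2.COLOR_RGB2HSV); H,S,V=cv2.split(h)
    big=lambda m:max(cv2.findContours(cv2.morphologyEx(m.astype(np.uint8),cv2.MORPH_OPEN,np.ones((7,7))),cv2.RETR_EXTERNAL,cv2.CHAIN_APPROX_NONE)[0],key=cv2.contourArea)
    white=(S<60)&(V>120)
    roi=np.zeros(white.shape,np.uint8); cv2.fillPoly(roi,[cv2.convexHull(big(white))],1)
    roi=cv2.erode(roi,np.ones((13,13)))
    pine=(S>65)&(V>140)&(roi>0)
    cb=big(pine); rect=cv2.minAreaRect(cb); box=up(cv2.boxPoints(rect))
    B=cast(K,T,box,.056)[:,:2]
    # fence: white/dark transition going up columns right of the stop
    P=[]
    for x in range(int((275-215)*s),int((378-215)*s),4):
        c=white[:,x].nonzero()[0]
        if len(c): P.append((x,c.min()-.5))
    F=cast(K,T,up(P),.018)[:,:2]; fo,fd=line(F)
    # stop right face
    Q=[]
    for y in range(int((167-120)*s),int((184-120)*s),2):
        r=(V[y,int((235-215)*s):int((285-215)*s)]<110).nonzero()[0]
        if len(r): Q.append((r.max()+.5+20*s,y))
    G=cast(K,T,up(Q),.018)[:,:2]; go,gd=line(G)
    C=cast(K,T,up(cv2.boxPoints(cv2.minAreaRect(big(white)))),.018)[:,:2]
    if show:
        o=I[:,:,::-1].copy()
        for p in P+Q: cv2.circle(o,(int(p[0]),int(p[1])),1,(0,0,255),-1)
        cv2.polylines(o,[np.int32(cv2.boxPoints(rect))],True,(255,0,0),1); cv2.imwrite(show,o)
    if fd[1]<0: fd=-fd
    if gd[0]<0: gd=-gd
    n=np.array([fd[1],-fd[0]])     # jig +x
    cen=B.mean(0); d=B[1]-B[0]; e=B[2]-B[1]; L=d if np.hypot(*d)>np.hypot(*e) else e
    if L[1]<0: L=-L
    print('jig yaw fence %.2f stop %.2f deg'%(np.degrees(np.arctan2(-fd[0],fd[1])),np.degrees(np.arctan2(gd[1],gd[0]))),'base sides',[round(float(np.hypot(*(C[k]-C[k-1]))),3) for k in(0,1)])
    print('board centre',cen.round(4),'yaw %.2f'%np.degrees(np.arctan2(-L[0],L[1])),'size',np.hypot(*d).round(4),np.hypot(*e).round(4))
    corner=[(fo-cen)@n, (go-cen)@fd]
    print('fence pt',fo.round(4),'stop pt',go.round(4))
    print('corners: gap to fence / to stop (mm)'); 
    for b in B: print(b.round(4),np.round(1000*np.array([(fo-b)@n,(go-b)@fd]),1))
    return n,fd,fo,go,cen
if __name__=='__main__':
    import sys; measure(sys.argv[1] if len(sys.argv)>1 else False)
E
python3 m.py pics/m1.png
```

```text
jig yaw fence -7.43 stop -6.64 deg base sides [0.499, 0.263]
board centre [ 0.5716 -0.0297] yaw -8.72 size 0.092 0.2015
fence pt [ 0.6848 -0.0881] stop pt [0.6637 0.1582]
corners: gap to fence / to stop (mm)
[0.5413 0.0765] [163.5  96.8]
[0.6323 0.0629] [71.5 98.5]
[ 0.6018 -0.1362] [ 76.1 299.9]
[ 0.511  -0.1219] [167.9 297.5]
```

View pics/m1.png

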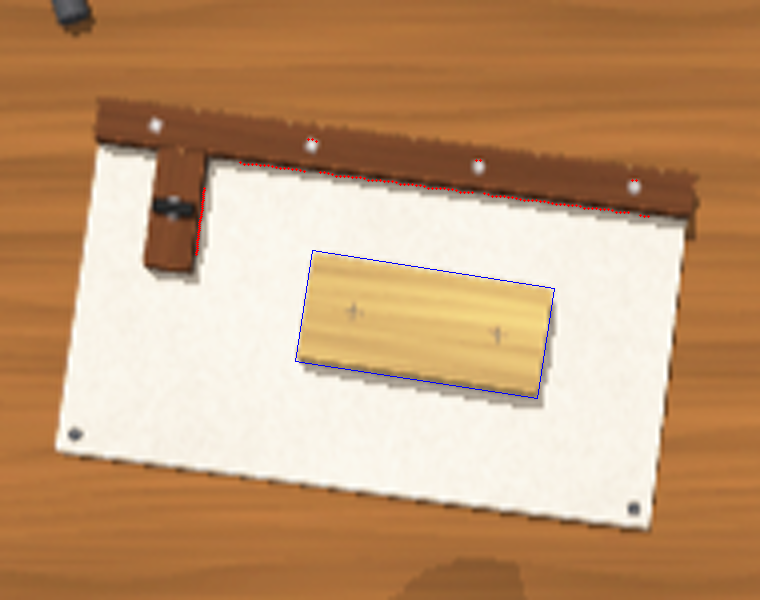

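{"op": "servo_tool", "data": {"increments": [0, 0, 0, 0, 0, 8.57, 0.094, 0, 0, 0, 0, 0, 8.57, 0.094, 0, 0, 0, 0, 0, 8.57, 0.094, 0, 0, 0, 0, 0, 8.57, 0.094, 0.0092, -0.0415, 0, 0, 0, 0, 0.094, 0.0092, -0.0415, 0, 0, 0, 0, 0.094, 0.0092, -0.0415, 0, 0, 0, 0, 0.094, 0.0092, -0.0415, 0, 0, 0, 0, 0.094, 0.0092, -0.0415, 0, 0, 0, 0, 0.094, 0.0092, -0.0415, 0, 0, 0, 0, 0.094, 0.0092, -0.0415, 0, 0, 0, 0, 0.094, 0.0092, -0.0415, 0, 0, 0, 0, 0.094, 0.0092, -0.0415, 0, 0, 0, 0, 0.094, 0.0092, -0.0415, 0, 0, 0, 0, 0.094, 0.0092, -0.0415, 0, 0, 0, 0, 0.094, 0.0092, -0.0415, 0, 0, 0, 0, 0.094, 0.0092, -0.0415, 0, 0, 0, 0, 0.094, 0.0092, -0.0415, 0, 0, 0, 0, 0.094]}}

```text
t: 1.95
eef_pos: [0.4966, -0.0186, 0.2134]
ee_rot: [0.0, 0.998, -0.065, 0.0]
force: [0.9, -0.2, 0.3]
width: 0.0943
grip_force: 0.0
```

```bash
cat >> h.py <<'E'
def st():
    s=arm.state(); w,x,y,z=s['ee_rot']; p=np.array(s['eef_pos'])
    tx=np.array([1-2*(y*y+z*z),2*(x*y+w*z)]); print('t',round(s['t'],2),'pos',p.round(4),'phi %.2f'%np.degrees(np.arctan2(tx[1],tx[0])),'F',np.round(s['force'],2),'w',round(s['width'],4)); return s,p
E
python3 - <<'E'
from h import *
s,p=st(); i,K,T=grab('wrist'); cv2.imwrite('pics/w1.png',i[:,:,::-1]); print(K.round(1).tolist(),T.round(3).tolist())
E
```

```text
t 1.95 pos [ 0.4966 -0.0186  0.2134] phi -7.42 F [ 0.89 -0.15  0.26] w 0.0943
[[309.7, 0.0, 326.0], [0.0, 309.7, 197.2], [0.0, 0.0, 1.0]] [[0.0, 0.963, 0.271, 0.079], [1.0, -0.0, 0.0, 0.001], [0.0, 0.271, -0.963, -0.17], [0.0, 0.0, 0.0, 1.0]]
```

View pics/w1.png

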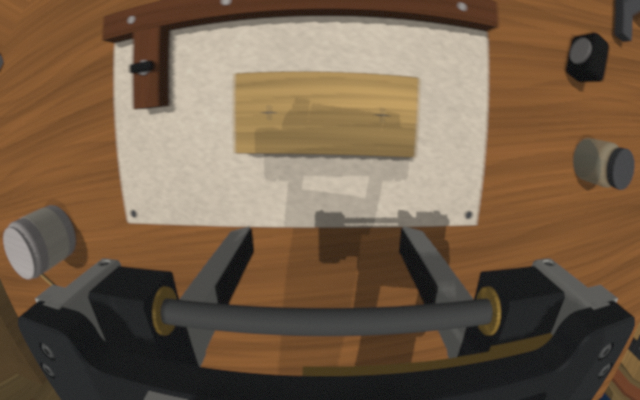

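The wrist view shows the fingers (near 235 and 420) centred on the board (235..418, 72..157), with white base clear ahead. The fence bottom edge is near row 30 and the stop's right face near column 168. I'll refine the fence and stop directions from this view.

```bash
cat > w.py <<'E'
from h import *
from scipy.spatial.transform import Rotation as R
def wcast(K,X,s,px,z):
    px=np.atleast_2d(np.array(px,float)); u=(px-K[:2,2])/[K[0,0],K[1,1]]; r=np.hypot(*u.T)
    c=np.c_[u/r[:,None]*np.sin(r)[:,None],np.cos(r)]*[1,-1,-1]
    w,x,y,q=s['ee_rot']; W=R.from_quat([x,y,q,w]).as_matrix()
    d=c@X[:3,:3].T@W.T; o=W@X[:3,3]+np.array(s['eef_pos']); return (o+d*((z-o[2])/d[:,2])[:,None])[:,:2]
if __name__=='__main__':
    s=arm.state(); i,K,X=grab('wrist')
    h=cv2.cvtColor(i,cv2.COLOR_RGB2HSV); V=h[...,2]; S=h[...,1]; wh=(S<60)&(V>110)
    F=[(x,np.nonzero(wh[10:60,x])[0].min()+9.5) for x in range(190,470,6) if abs(x-225)>8]
    G=[(np.nonzero(~wh[y,150:190])[0].max()+150.5,y) for y in range(45,100,3)]
    print('fence rows',[f[1] for f in F][::8],'stop cols',[g[0] for g in G][::4])
    def line(p):
        vx,vy,x,y=cv2.fitLine(np.float32(p),cv2.DIST_HUBER,0,.001,.001).ravel(); return np.array([x,y]),np.array([vx,vy])
    fo,fd=line(wcast(K,X,s,F,.018)); go,gd=line(wcast(K,X,s,G,.018)); fd*=np.sign(fd[1]); gd*=np.sign(gd[0]); n=np.array([fd[1],-fd[0]])
    B=wcast(K,X,s,[(236,73),(418,77),(415,155),(236,155)],.056)
    print('yaw',np.degrees(np.arctan2(-fd[0],fd[1])).round(2),np.degrees(np.arctan2(gd[1],gd[0])).round(2),'fo',fo.round(4),'go',go.round(4))
    for b in B: print(b.round(4),np.round(1000*np.array([(fo-b)@n,(go-b)@fd]),1))
    p=np.array(s['eef_pos'])[:2]; print('tcp to fence, stop',1000*(fo-p)@n,1000*(go-p)@fd)
E
python3 w.py
```

```text
fence rows [np.float64(27.5), np.float64(19.5), np.float64(17.5), np.float64(17.5), np.float64(20.5), np.float64(26.5)] stop cols [np.float64(177.5), np.float64(176.5), np.float64(176.5), np.float64(176.5), np.float64(176.5)]
yaw -7.41 -7.27 fo [ 0.6942 -0.0134] go [0.6524 0.1557]
[0.6332 0.0655] [70.7 92. ]
[ 0.6048 -0.1267] [ 74.  286.2]
[ 0.5203 -0.1151] [159.4 285.7]
[0.5445 0.0791] [160.4  89.9]
tcp to fence, stop 194.9117519697245 188.1466195625034
```

{"op": "servo_tool", "data": {"increments": [0, 0, 0.03, 0, 0, 0, 0.094, 0, 0, 0.03, 0, 0, 0, 0.094, 0, 0, 0.03, 0, 0, 0, 0.094, 0, 0, 0.03, 0, 0, 0, 0.094, 0, 0, 0.03, 0, 0, 0, 0.094, 0, 0, 0.02, 0, 0, 0, 0.094, 0, 0, 0.01, 0, 0, 0, 0.094, 0, 0, 0, 0, 0, 0, 0.094]}}

```text
t: 2.85
eef_pos: [0.4953, -0.0206, 0.0322]
ee_rot: [-0.0, 0.998, -0.065, -0.001]
force: [0.2, -0.1, -0.8]
width: 0.0938
grip_force: 0.0
```

{"op": "servo_tool", "data": {"increments": [0.005, 0, 0, 0, 0, 0, 0.094, 0.005, 0, 0, 0, 0, 0, 0.094, 0.005, 0, 0, 0, 0, 0, 0.094, 0.005, 0, 0, 0, 0, 0, 0.094, 0.005, 0, 0, 0, 0, 0, 0.094, 0.005, 0, 0, 0, 0, 0, 0.094, 0.005, 0, 0, 0, 0, 0, 0.094, 0.005, 0, 0, 0, 0, 0, 0.094, 0.005, 0, 0, 0, 0, 0, 0.094, 0.005, 0, 0, 0, 0, 0, 0.094]}}

```text
t: 3.85
eef_pos: [0.5463, -0.0268, 0.0333]
ee_rot: [-0.0, 0.998, -0.065, -0.0]
force: [-3.4, 0.2, 0.9]
width: 0.0938
grip_force: 1.4
```

{"op": "servo_tool", "data": {"increments": [0.005, 0, 0, 0, 0, 0, 0.094, 0.005, 0, 0, 0, 0, 0, 0.094, 0.005, 0, 0, 0, 0, 0, 0.094, 0.005, 0, 0, 0, 0, 0, 0.094, 0.005, 0, 0, 0, 0, 0, 0.094, 0.005, 0, 0, 0, 0, 0, 0.094, 0.005, 0, 0, 0, 0, 0, 0.094, 0.003, 0, 0, 0, 0, 0, 0.094, 0.002, 0, 0, 0, 0, 0, 0.094]}}

```text
t: 4.75
eef_pos: [0.586, -0.0321, 0.0335]
ee_rot: [0.0, 0.998, -0.065, -0.0]
force: [-2.7, 0.9, 0.3]
width: 0.094
grip_force: 1.1
```

{"op": "servo_tool", "data": {"increments": [0.001, 0, 0, 0, 0, 0, 0.094, 0.001, 0, 0, 0, 0, 0, 0.094, 0.001, 0, 0, 0, 0, 0, 0.094]}}

```text
t: 5.05
eef_pos: [0.5886, -0.0324, 0.0335]
ee_rot: [-0.0, 0.998, -0.065, -0.0]
force: [-2.5, -0.2, -0.1]
width: 0.0936
grip_force: 1.1
```

{"op": "servo_tool", "data": {"increments": [0.001, 0, 0, 0, 0, 0, 0.094, 0.001, 0, 0, 0, 0, 0, 0.094]}}

```text
t: 5.25
eef_pos: [0.5907, -0.0326, 0.0335]
ee_rot: [0.0, 0.998, -0.065, -0.0]
force: [-2.9, 0.2, 0.9]
width: 0.0941
grip_force: 1.1
```

{"op": "servo_tool", "data": {"increments": [0.001, 0, 0, 0, 0, 0, 0.094, 0.001, 0, 0, 0, 0, 0, 0.094, 0.001, 0, 0, 0, 0, 0, 0.094]}}

```text
t: 5.55
eef_pos: [0.5932, -0.0329, 0.0335]
ee_rot: [-0.0, 0.998, -0.065, -0.001]
force: [-6.1, 0.6, 4.8]
width: 0.0939
grip_force: 3.5
```

{"op": "servo_tool", "data": {"increments": [0.001, 0, 0, 0, 0, 0, 0.094, 0.001, 0, 0, 0, 0, 0, 0.094]}}

```text
t: 5.75
eef_pos: [0.5931, -0.0329, 0.0335]
ee_rot: [-0.0, 0.998, -0.065, -0.004]
force: [-16.0, 1.9, 13.0]
width: 0.0943
grip_force: 7.7
```

{"op": "servo_tool", "data": {"increments": [-0.01, 0, 0, 0, 0, 0, 0.094, -0.015, 0, 0, 0, 0, 0, 0.094, 0, 0, -0.03, 0, 0, 0, 0.094, 0, 0, -0.03, 0, 0, 0, 0.094, 0, 0, -0.03, 0, 0, 0, 0.04, 0, 0.035, 0, 0, 0, 0, 0.04, 0, 0.035, 0, 0, 0, 0, 0.04, 0, 0.035, 0, 0, 0, 0, 0.04, 0, 0.035, 0, 0, 0, 0, 0.04, 0.035, 0, 0, 0, 0, 0, 0.04, 0.038, 0, 0, 0, 0, 0, 0.04]}}

```text
t: 6.85
eef_pos: [0.6258, -0.1801, 0.1239]
ee_rot: [0.0, 0.998, -0.066, 0.001]
force: [0.5, 0.5, 1.2]
width: 0.042
grip_force: 0.0
```

{"op": "servo_tool", "data": {"increments": [0, 0, 0, 0, 0, -7.5, 0.04, 0, 0, 0, 0, 0, -7.5, 0.04, 0, 0, 0, 0, 0, -7.5, 0.04, 0, 0, 0, 0, 0, -7.5, 0.04, 0, 0, 0, 0, 0, -7.5, 0.04, 0, 0, 0, 0, 0, -7.5, 0.04, 0, 0, 0, 0, 0, -7.5, 0.04, 0, 0, 0, 0, 0, -7.5, 0.04, 0, 0, 0, 0, 0, -7.5, 0.04, 0, 0, 0, 0, 0, -7.5, 0.04, 0, 0, 0, 0, 0, -7.5, 0.04, 0, 0, 0, 0, 0, -7.5, 0.04, 0, 0, 0, 0, 0, 0, 0.04]}}

```text
t: 8.15
eef_pos: [0.6255, -0.1785, 0.1236]
ee_rot: [0.001, 0.751, 0.66, 0.0]
force: [-0.1, -0.0, 0.3]
width: 0.0399
grip_force: 0.0
```

```bash
python3 - <<'E'
from h import *
s,p=st(); fo=np.array([.6942,-.0134]); go=np.array([.6524,.1557]); a=np.radians(-7.41); n=np.array([np.cos(a),np.sin(a)]); f=np.array([-n[1],n[0]])
print('to fence, stop',(fo-p[:2])@n,(go-p[:2])@f)
i,K,T=grab('wrist'); cv2.imwrite('pics/w2.png',i[:,:,::-1])
E
```

```text
t 8.15 pos [ 0.6255 -0.1785  0.1236] phi 82.56 F [-0.12 -0.02  0.32] w 0.0399
to fence, stop 0.04678701881726854 0.33485912102175613
```

View pics/w2.png

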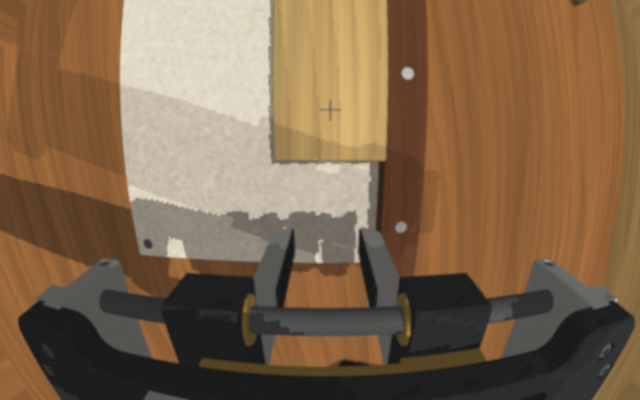

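The wrist view shows the board (272..387) lying against the fence, its right end at row 160. The fingers (about 275..385) are centred on that end and clear of the fence. Next I descend and push along the fence.

{"op": "servo_tool", "data": {"increments": [0, 0, 0.03, 0, 0, 0, 0.04, 0, 0, 0.03, 0, 0, 0, 0.04, 0, 0, 0.02, 0, 0, 0, 0.04, 0, 0, 0.01, 0, 0, 0, 0.04, 0, 0, 0, 0, 0, 0, 0.04]}}

```text
t: 8.7
eef_pos: [0.6243, -0.178, 0.032]
ee_rot: [-0.001, 0.752, 0.659, -0.0]
force: [-0.5, -0.5, -0.6]
width: 0.04
grip_force: 0.0
```

{"op": "servo_tool", "data": {"increments": [0.006, 0, 0, 0, 0, 0, 0.04, 0.006, 0, 0, 0, 0, 0, 0.04, 0.006, 0, 0, 0, 0, 0, 0.04, 0.006, 0, 0, 0, 0, 0, 0.04, 0.006, 0, 0, 0, 0, 0, 0.04, 0.005, 0, 0, 0, 0, 0, 0.04, 0.005, 0, 0, 0, 0, 0, 0.04, 0.005, 0, 0, 0, 0, 0, 0.04, 0.005, 0, 0, 0, 0, 0, 0.04, 0.005, 0, 0, 0, 0, 0, 0.04]}}

```text
t: 9.7
eef_pos: [0.6325, -0.1241, 0.0339]
ee_rot: [0.001, 0.751, 0.66, -0.0]
force: [-2.0, -4.3, 3.8]
width: 0.0402
grip_force: 2.4
```

{"op": "servo_tool", "data": {"increments": [0.005, 0, 0, 0, 0, 0, 0.04, 0.005, 0, 0, 0, 0, 0, 0.04, 0.005, 0, 0, 0, 0, 0, 0.04, 0.005, 0, 0, 0, 0, 0, 0.04, 0.005, 0, 0, 0, 0, 0, 0.04, 0.005, 0, 0, 0, 0, 0, 0.04, 0.005, 0, 0, 0, 0, 0, 0.04, 0.005, 0, 0, 0, 0, 0, 0.04, 0.005, 0, 0, 0, 0, 0, 0.04, 0.005, 0, 0, 0, 0, 0, 0.04]}}

```text
t: 10.7
eef_pos: [0.639, -0.0742, 0.0338]
ee_rot: [0.0, 0.751, 0.66, 0.0]
force: [-1.2, -4.1, 3.5]
width: 0.0399
grip_force: 2.0
```

{"op": "servo_tool", "data": {"increments": [0.004, 0, 0, 0, 0, 0, 0.04, 0.004, 0, 0, 0, 0, 0, 0.04, 0.004, 0, 0, 0, 0, 0, 0.04, 0.002, 0, 0, 0, 0, 0, 0.04, 0.002, 0, 0, 0, 0, 0, 0.04, 0.001, 0, 0, 0, 0, 0, 0.04, 0.001, 0, 0, 0, 0, 0, 0.04]}}

```text
t: 11.4
eef_pos: [0.641, -0.0563, 0.0334]
ee_rot: [-0.0, 0.751, 0.66, -0.0]
force: [-0.8, -3.6, 3.3]
width: 0.0401
grip_force: 1.7
```

{"op": "servo_tool", "data": {"increments": [0.001, 0, 0, 0, 0, 0, 0.04, 0.001, 0, 0, 0, 0, 0, 0.04]}}

```text
t: 11.6
eef_pos: [0.6412, -0.0544, 0.0335]
ee_rot: [-0.0, 0.751, 0.66, -0.0]
force: [-1.0, -3.8, 3.4]
width: 0.0398
grip_force: 1.8
```

{"op": "servo_tool", "data": {"increments": [0.001, 0, 0, 0, 0, 0, 0.04, 0.001, 0, 0, 0, 0, 0, 0.04]}}

```text
t: 11.8
eef_pos: [0.6415, -0.0523, 0.0334]
ee_rot: [-0.0, 0.751, 0.66, -0.0]
force: [-0.1, -3.7, 3.6]
width: 0.04
grip_force: 2.0
```

{"op": "servo_tool", "data": {"increments": [0.001, 0, 0, 0, 0, 0, 0.04, 0.001, 0, 0, 0, 0, 0, 0.04]}}

```text
t: 12.0
eef_pos: [0.6417, -0.0507, 0.0334]
ee_rot: [0.0, 0.751, 0.66, -0.0]
force: [-1.0, -6.6, 2.4]
width: 0.0398
grip_force: 3.6
```

{"op": "servo_tool", "data": {"increments": [0.001, 0, 0, 0, 0, 0, 0.04, 0.001, 0, 0, 0, 0, 0, 0.04]}}

```text
t: 12.2
eef_pos: [0.6417, -0.0507, 0.0335]
ee_rot: [0.001, 0.751, 0.66, -0.002]
force: [-2.5, -13.4, 2.1]
width: 0.0398
grip_force: 7.0
```

{"op": "servo_tool", "data": {"increments": [-0.01, 0, 0, 0, 0, 0, 0.04, -0.015, 0, 0, 0, 0, 0, 0.04, 0, 0, -0.03, 0, 0, 0, 0.04, 0, 0, -0.03, 0, 0, 0, 0.04, 0, 0, -0.03, 0, 0, 0, 0.04, 0, 0, -0.03, 0, 0, 0, 0.094]}}

```text
t: 12.8
eef_pos: [0.6382, -0.0732, 0.1539]
ee_rot: [-0.001, 0.751, 0.66, 0.0]
force: [0.0, -0.2, -1.3]
width: 0.0453
grip_force: 0.0
```

{"op": "servo_tool", "data": {"increments": [0, 0, 0, 0, 0, 7.5, 0.094, 0, 0, 0, 0, 0, 7.5, 0.094, 0, 0, 0, 0, 0, 7.5, 0.094, 0, 0, 0, 0, 0, 7.5, 0.094, 0, 0, 0, 0, 0, 7.5, 0.094, 0, 0, 0, 0, 0, 7.5, 0.094, 0, 0, 0, 0, 0, 7.5, 0.094, 0, 0, 0, 0, 0, 7.5, 0.094, 0, 0, 0, 0, 0, 7.5, 0.094, 0, 0, 0, 0, 0, 7.5, 0.094, 0, 0, 0, 0, 0, 7.5, 0.094, 0, 0, 0, 0, 0, 7.5, 0.094, -0.037, 0, 0, 0, 0, 0, 0.094, -0.036, 0, 0, 0, 0, 0, 0.094, 0, -0.035, 0, 0, 0, 0, 0.094, 0, -0.035, 0, 0, 0, 0, 0.094, 0, -0.035, 0, 0, 0, 0, 0.094, 0, -0.03, 0, 0, 0, 0, 0.094, 0, 0, 0, 0, 0, 0, 0.094]}}

```text
t: 14.7
eef_pos: [0.5834, 0.0729, 0.1529]
ee_rot: [-0.001, 0.998, -0.063, -0.001]
force: [-0.5, -1.0, -0.1]
width: 0.0938
grip_force: 0.0
```

```bash
python3 - <<'E'
from h import *
s,p=st(); fo=np.array([.6942,-.0134]); go=np.array([.6524,.1557]); a=np.radians(-7.41); n=np.array([np.cos(a),np.sin(a)]); f=np.array([-n[1],n[0]])
print('to fence, stop',(fo-p[:2])@n,(go-p[:2])@f)
i,K,T=grab('wrist'); cv2.imwrite('pics/w3.png',i[:,:,::-1])
E
```

```text
t 14.7 pos [0.5834 0.0729 0.1529] phi -7.21 F [-0.47 -1.02 -0.09] w 0.0938
to fence, stop 0.12102831551809906 0.09103508509127006
```

View pics/w3.png

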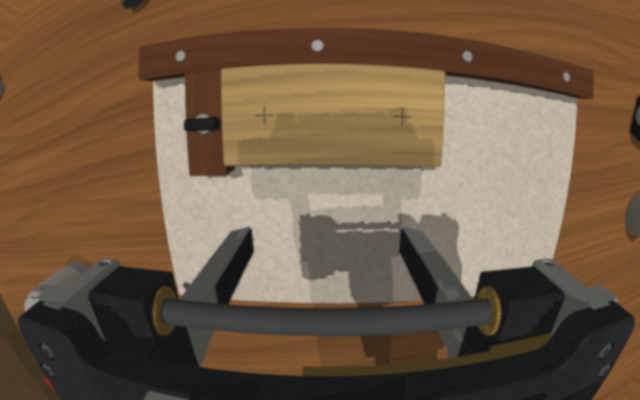

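The view shows the board (222..445, 66..166) in the corner: its left end against the stop at column 222, its far side along the fence. I'll press it once more against the fence to make sure it is fully seated.

{"op": "servo_tool", "data": {"increments": [0, 0.015, 0, 0, 0, 0.2, 0.094, 0, 0, 0.03, 0, 0, 0, 0.094, 0, 0, 0.03, 0, 0, 0, 0.094, 0, 0, 0.03, 0, 0, 0, 0.094, 0, 0, 0.02, 0, 0, 0, 0.094, 0, 0, 0.01, 0, 0, 0, 0.094, 0, 0, 0, 0, 0, 0, 0.094]}}

```text
t: 15.45
eef_pos: [0.5808, 0.0537, 0.0321]
ee_rot: [-0.0, 0.998, -0.067, -0.001]
force: [0.4, -0.5, -0.1]
width: 0.094
grip_force: 0.0
```

{"op": "servo_tool", "data": {"increments": [0.004, 0, 0, 0, 0, 0, 0.094, 0.004, 0, 0, 0, 0, 0, 0.094, 0.004, 0, 0, 0, 0, 0, 0.094, 0.004, 0, 0, 0, 0, 0, 0.094, 0.002, 0, 0, 0, 0, 0, 0.094, 0.002, 0, 0, 0, 0, 0, 0.094, 0.001, 0, 0, 0, 0, 0, 0.094]}}

```text
t: 16.15
eef_pos: [0.6029, 0.0525, 0.0335]
ee_rot: [0.0, 0.998, -0.066, 0.0]
force: [0.2, 1.1, 0.1]
width: 0.0943
grip_force: 0.0
```

{"op": "servo_tool", "data": {"increments": [0.001, 0, 0, 0, 0, 0, 0.094, 0.001, 0, 0, 0, 0, 0, 0.094]}}

```text
t: 16.35
eef_pos: [0.604, 0.0523, 0.0333]
ee_rot: [-0.0, 0.998, -0.066, -0.001]
force: [-5.2, 0.6, 4.1]
width: 0.0939
grip_force: 2.5
```

{"op": "servo_tool", "data": {"increments": [0.001, 0, 0, 0, 0, 0, 0.094, 0, -0.001, 0, 0, 0, 0, 0.094, 0, -0.001, 0, 0, 0, 0, 0.094]}}

```text
t: 16.65
eef_pos: [0.6043, 0.0536, 0.0328]
ee_rot: [0.001, 0.998, -0.066, -0.002]
force: [-5.3, -1.7, 0.8]
width: 0.0936
grip_force: 2.2
```

{"op": "servo_tool", "data": {"increments": [-0.01, 0, 0, 0, 0, 0, 0.094, -0.02, 0, 0, 0, 0, 0, 0.094, -0.02, 0, 0, 0, 0, 0, 0.094, 0, 0, -0.04, 0, 0, 0, 0.094, 0, 0, -0.04, 0, 0, 0, 0.094, 0, 0, -0.04, 0, 0, 0, 0.094, 0, 0.04, 0, 0, 0, 0, 0.094, 0, 0.04, 0, 0, 0, 0, 0.094, 0, 0.04, 0, 0, 0, 0, 0.094, 0, 0.04, 0, 0, 0, 0, 0.094, 0, 0.04, 0, 0, 0, 0, 0.094, 0, 0.04, 0, 0, 0, 0, 0.094, 0, 0.04, 0, 0, 0, 0, 0.094, 0, 0.04, 0, 0, 0, 0, 0.094, 0, 0.04, 0, 0, 0, 0, 0.094, 0, 0.04, 0, 0, 0, 0, 0.094, 0, 0, 0, 0, 0, 0, 0.094]}}

```text
t: 18.35
eef_pos: [0.5025, -0.3399, 0.1538]
ee_rot: [0.001, 0.998, -0.069, 0.001]
force: [0.0, 0.2, -0.8]
width: 0.0941
grip_force: 0.0
```

```bash
python3 - <<'E'
from h import *
st(); i,K,T=grab('top'); cv2.imwrite('pics/t2.png',cv2.resize(i[125:265,215:405],None,fx=4,fy=4,interpolation=cv2.INTER_CUBIC)[:,:,::-1])
E
```

```text
t 18.35 pos [ 0.5025 -0.3399  0.1538] phi -7.91 F [ 0.04  0.25 -0.83] w 0.0941
```

View pics/t2.png

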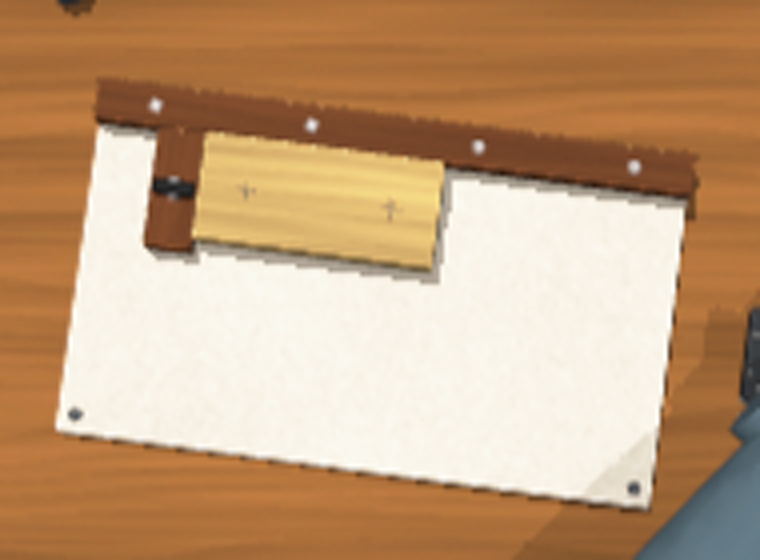

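The top view shows the board (193..445, 132..270 in the crop) tight against the fence and the stop, with no white visible between them. The gripper is clear.

```bash
python3 -c "
from workcell import arm
print(arm.job_done())"
```

```text
the job is handed in; nothing more can be done
None
```

The board is lying flat in the jig corner, pushed firmly against the fence and the stop, with no gap visible in the final top view. The arm is clear, and the job was handed in at about 18 s.

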